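Refit the push-knob on the polisher control unit

ROBOT

A 7-joint arm with a two-finger parallel gripper is mounted at the origin on a cart in front of the work surface, level with it; the furniture and walls round the work are solid. World frame = base frame: x ahead of the robot, y to its left, z up, the work surface at z = 0. Lengths are in mm, angles in rad, forces in N, time in s.
With the tool pointing down it reaches from about 350 to 900 mm from the base axis. Payload 8.1 kg.
Tool frame: the origin (TCP) lies on the centre line of the jaws, within the pads' length; the fingertips stand 8 mm ahead of it and the grasp point (between the pads) lies 11 mm behind it (r.tip_extent is the z of the fingertips in the tool frame, in mm); z points along the fingers, x is the direction in which the jaws open and shut, and the axes are right-handed (so a half turn about z gives the same grasp; the last joint's range is limited). The gripper opens to 92 mm and grips with 3 to 60 N. Pads are 19 mm wide; open, the fingers measure 130 mm over their backs; the gripper's body (75 mm by 190 mm) begins 47 mm behind the grasp point.
Start: joints at [1.08, 0.434, 0.025, 1.573, -0.012, 1.134, -0.075], TCP at [236.323, -578.612, 234.742] pointing down, gripper open.
Joint ranges: [-2.62, 2.62], [-0.44, 2.09], [-1.27, 1.32], [0.08, 2.57], [-1.32, 4.46], [0.12, 2], [-2.74, 2.74]. Speed limits (rad/s): [2.22, 2.22, 3.01, 3.01, 3.14, 3.14, 3.14].

INTERFACE

Orientations are given as a unit quaternion [w, x, y, z].
In Python, from bench import r, viewer, workorder gives the robot as it stands.
- The arm moves only by the shell command python3 -m inch 'ROWS' [OPENING]. ROWS is JSON, a list of rows, each a list of 6 numbers: the shift along the world's x, y, z in mm, then the turn, a rotation vector about the world's x, y, z in degrees. In form: [[x, y, z, ax, ay, az], ...]. A call has 1 to 20 rows; each row shifts and turns the pose as measured when the row begins; what a row does not reach is not made up. A row lasts 1/12 s, in which the tool goes at most 41.7 mm and 7.16 degrees, less where a joint would pass 70% of its speed; a pose out of reach is approached as far as the arm can. A call with a gripper value outside its range is refused whole. OPENING is the opening, from -1 (shut) to 1 (fully open), set as the call begins (- or left out, the last holds). The fingers move at their own pace and stop on an object; the grip force is fixed at half the most. Time passes only in rows, so rows that do not move let the fingers close. It gives the time, the measured TCP pose, the force and the opening at its end, in the units of the state.
- r.get_state(): the state, without advancing time (a new reading comes with each control period).
- viewer.snapshot(name): name is "side" or "top"; returns a dict with "img" (400x640x3 uint8, red, green, blue), "fx", "fy", "cx", "cy" (pixels), "R" (3x3) and "t" (3): a world point X has camera coordinates R X + t. Camera axes: x right, y down, z forward; pixel columns grow to the right and rows downward; lengths in mm; the calibration is good to about 2 mm. A picture is of the moment at which its call begins. There is no depth.
- workorder.hand_in(): hands the job in, once; it reports no verdict.
The state is a dict: "t": time; "joint_pos": joint angles; "joint_velocities": joint speeds; "joint_torque": joint torques, N m; "ee_pos": TCP position; "ee_rot": TCP orientation; "force": force on the tool from outside, world axes, zero at the start; "moment": the same for the moment, N m; "finger_gap": finger opening in mm.
Only numpy, scipy, OpenCV 4.12 (cv2) and the standard library are available. Lean on these libraries where they do the work, as an engineer would, in place of code of your own. Each camera call takes 0.05 s, during which the arm holds its last target.

TASK

The black pointer knob has come off the grey control unit. Pick it up, turn it so that the flat in its bore matches the flat of the unit's brass D-shaft, and push it onto the shaft until it sits fully home; then press the knob and its spring-loaded shaft all the way down to the stop. Finish while still holding the knob pressed down with the gripper, and leave the other things on the table where they are.

Things in the scene. Friction and masses are not known exactly. Their poses are not given: they have to be found in the camera images.
- knob: Loose black knob, 90 g, upright. Origin: centre of underside, z up. Skirt 48 mm across, 18 high; on it a grip bar 46 mm long (x), 14 wide (y), top at z=41. A white line on the bar's top and end marks its -x (pointer) end. Below: D-bore 18 mm across, 16 deep, its flat on the -x side, 3.5 mm from the axis; 1 mm clearance all round on the shaft (8 degrees of play).
- shaft_seat (a point): Top centre of the shaft's dark steel collar (34 mm wide), 56 mm above the table when up; moves and turns with the shaft, z up. Above it the brass D-shaft, 16 mm across, 14 tall, chamfered; flat on this frame's -x side, 2.5 mm from the axis; a white line on the collar marks -x. Home: knob's underside on the collar, both -x the same way. The shaft resists turning (0.25 N m).
- plunger (a joint): How far the sprung shaft is pressed down, m: 0 is up, 0.006 is fully down on the stop. The spring pushes back with 3.5 N at the top and 7.7 N at the stop, and returns the shaft if let go.
- unit: Grey control unit fixed to the table, 130 mm (x) by 110 mm (y), top panel 46 mm high, with dial scale, red rocker switch and green lamp. Origin: centre of its underside. The shaft rises from its top panel, at x = -15 mm, y = 0 in this frame.
- star_key: Bystander: small white plastic star knob, 36 mm wide, 20 mm high, loose, at the back.
- wax_tin: Bystander: flat tin with red lid, 80 mm wide, 34 mm high, loose, at the left.
- touchup_bottle: Bystander: slim grey bottle with black cap, 26 mm wide, 74 mm high, loose, at the back right.
- jar_green: Bystander: white jar with green lid, 64 mm wide, 56 mm high, loose, at the back right.
- marker: Bystander: black and red felt marker, 128 mm long, 16 mm thick, lying loose on the left.
- screwdriver: Bystander: red-handled screwdriver, 182 mm long, 26 mm thick, lying loose on the right.
Not all that is in view belongs to the job. There is more than one size of the knob; the job needs the middle-sized.

How it is judged (in metres and radians):
At the end, for the whole second after the job is handed in: The knob is on the D-shaft, upright and fully home (underside within 2 mm of the collar, centred within 3 mm, flats matched within 0.3 rad), the plunger is pressed down by more than 4.5 of its 6 mm, and the gripper's fingers are still on the knob, holding it down (horizontal distance between knob and shaft_seat below 0.003 m and z of knob in the frame of shaft_seat between -0.003 and 0.002 m and angle between the x axis of knob and the x axis of shaft_seat, either way round below 0.3 rad and angle between knob's own z axis and vertical below 0.1 rad and value of joint plunger above 0.0045 m and contact force between the fingers and knob above 2 N); the arm keeps its last pose, push and grip.
It fails at once if a bystander is moved by more than 3 cm (distance of any of star_key, wax_tin, touchup_bottle, jar_green, marker, screwdriver from where it was at the start of the episode above 0.03 m).
It also fails if it takes over 32 s, if anything falls off the work surface, if the arm or the gripper's body presses on something with over 40 N, if the wrist force passes 120 N, or if a joint passes its speed limit or range.

## Working session

There is one attempt and no reset: what is moved stays moved. The work goes in short steps, Python scripts to look and compute and a shell command to move; the robot and the scene stay as the last step left them, time stands still between calls to the robot, and variables do not carry over. Pictures are saved under pics/ and viewed, and the job is handed in when it is done.

```bash
ls; mkdir -p pics
cat > h.py <<'E'
import numpy as np, cv2, json
from bench import r, viewer, workorder
def snap(n,tag):
    s=viewer.snapshot(n); np.savez(f'pics/{tag}.npz',**s)
    cv2.imwrite(f'pics/{tag}.png',s['img'][:,:,::-1]); return s
def load(tag): return np.load(f'pics/{tag}.npz')
def ray(s,u,v,z):
    R=np.array(s['R']);t=np.array(s['t']); d=R.T@np.array([(u-s['cx'])/s['fx'],(v-s['cy'])/s['fy'],1]); c=-R.T@t
    return c+d*(z-c[2])/d[2]
def proj(s,X):
    p=np.array(s['R'])@np.array(X)+np.array(s['t']); return s['fx']*p[0]/p[2]+s['cx'],s['fy']*p[1]/p[2]+s['cy']
def crop(tag,u0,v0,u1,v1,k,out):
    im=cv2.imread(f'pics/{tag}.png')[v0:v1,u0:u1]; cv2.imwrite(f'pics/{out}.png',cv2.resize(im,None,fx=k,fy=k,interpolation=cv2.INTER_CUBIC))
E
python3 -c "
from h import *
for n in ('top','side'):
    s=snap(n,n+'0'); print(n,s['fx'],-np.array(s['R']).T@s['t'])
print({k:np.round(v,3) for k,v in r.get_state().items()})"
```

```text
pics
top 441.29732247543666 [ 369.06729131    2.75324747 1243.98343028]
side 459.79931239359996 [-596.27789093  499.29605942 1076.02650085]
{'t': np.float64(0.1), 'joint_pos': array([ 1.08 ,  0.435,  0.025,  1.574, -0.012,  1.134, -0.075]), 'joint_velocities': array([ 0.   , -0.001,  0.001, -0.002,  0.002,  0.001, -0.   ]), 'joint_torque': array([ 3.0000e-03, -6.6913e+01,  9.8800e-01, -3.1515e+01, -6.1000e-02,
        3.7000e-02,  0.0000e+00]), 'ee_pos': array([ 236.137, -578.207,  234.032]), 'ee_rot': array([-0.   ,  0.83 , -0.558, -0.001]), 'force': array([1.184, 0.453, 0.94 ]), 'moment': array([-0.007, -0.006, -0.005]), 'finger_gap': np.float64(91.893)}
```

View pics/top0.png

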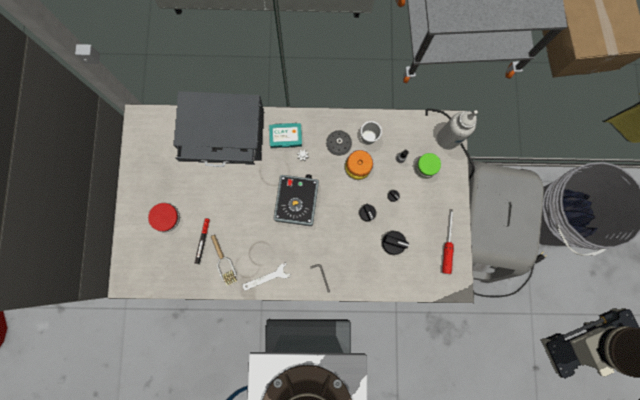

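View pics/side0.png

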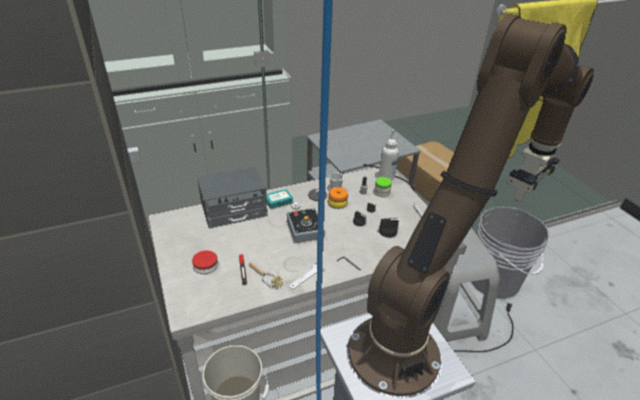

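The three black knobs in the top view are at (394,243), the largest, (368,212), the middle, and (393,196), the smallest. The middle one at (368,212) fits, and I'll check its size in a crop.

```bash
python3 -c "
from h import *
crop('top0',350,180,420,260,8,'c1'); crop('top0',265,165,330,235,8,'c2'); crop('side0',340,190,410,250,10,'c3'); crop('side0',275,195,335,250,10,'c4')
s=load('top0')
for u,v,z in((368,212,41),(394,243,41),(393,196,30),(296,205,56),(297,200,46)): print(u,v,ray(s,u,v,z))
print(441/1200)
"
```

```text
368 212 [ 532.75752394 -157.89823323   41.        ]
394 243 [ 448.71001217 -228.41081277   41.        ]
393 196 [ 580.56082656 -229.72038748   30.        ]
296 205 [546.7371838   40.21884514  56.        ]
297 200 [562.16873808  38.08644078  46.        ]
0.3675
```

View pics/c1.png

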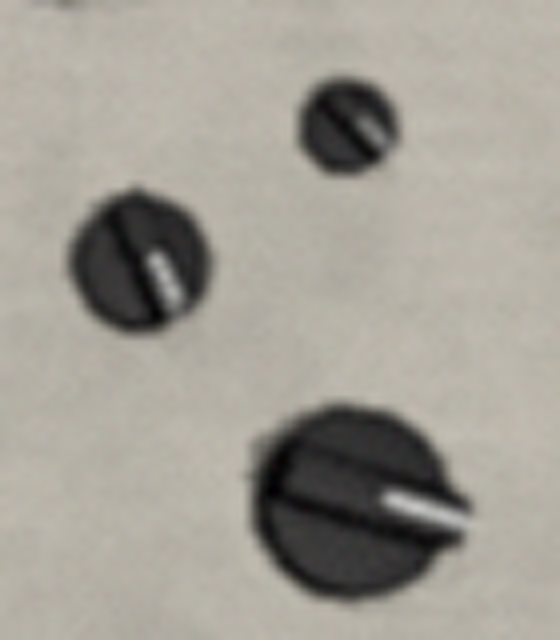

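View pics/c2.png

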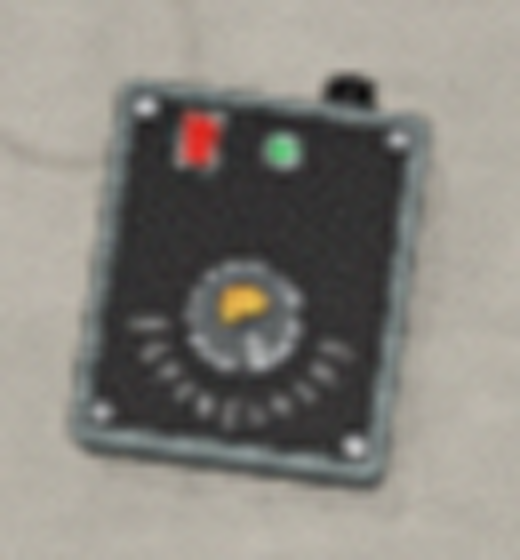

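View pics/c3.png

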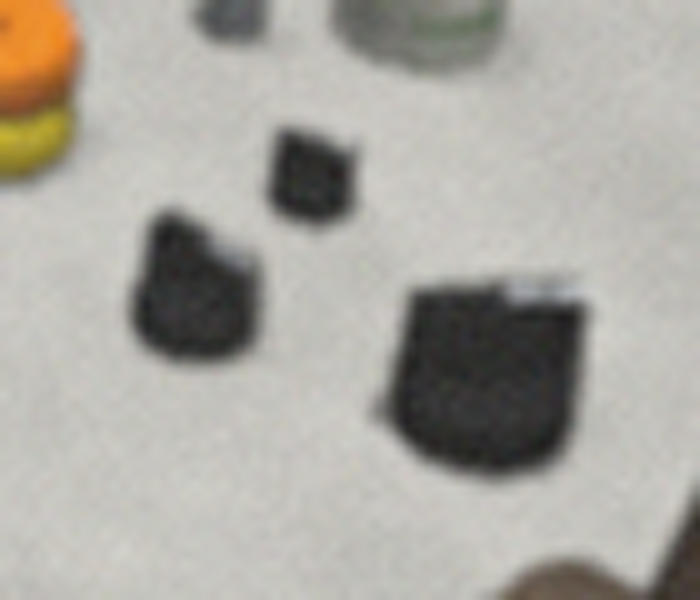

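View pics/c4.png

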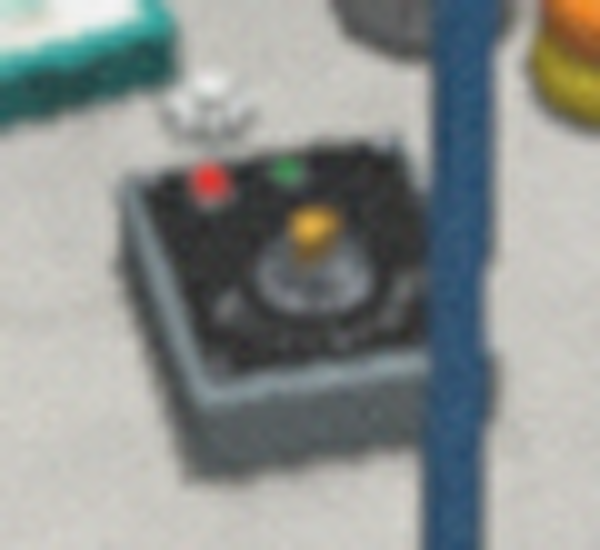

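The middle knob spans about 17.5 px, or about 48 mm, which matches. Next I'll fit rendered models for precise poses.

```bash
cat > fit.py <<'E'
from h import *
from scipy.optimize import minimize
K=8
def circ(rad,n=48,lo=0,hi=2*np.pi):
    a=np.linspace(lo,hi,n); return np.c_[rad*np.cos(a),rad*np.sin(a)]
def dsh(rad,f):
    a0=np.arccos(-f/rad); return circ(rad,40,-a0,a0)
def rect(x0,x1,y0,y1): return np.array([[x0,y0],[x1,y0],[x1,y1],[x0,y1]],float)
def prism(p,z0,z1): # list of (poly3d) : hull bottom+top , top
    return np.r_[np.c_[p,np.full(len(p),z0)],np.c_[p,np.full(len(p),z1)]], np.c_[p,np.full(len(p),z1)]
def knob():
    h,t=prism(circ(24),0,18); h2,t2=prism(rect(-23,23,-7,7),18,41)
    return [h,t,h2,t2,np.c_[rect(-23,-6,-1.5,1.5),np.full(4,41.)]]
def shaft():
    h,t=prism(circ(17),-10,0); h2,t2=prism(dsh(8,2.5),0,14)
    return [h,t,np.c_[rect(-17,-9,-1.5,1.5),np.zeros(4)],h2,np.c_[dsh(7,1.5),np.full(40,14.)]]
def labels(s,parts,pos,yaw,box):
    u0,v0,u1,v1=box; L=np.zeros(((v1-v0)*K,(u1-u0)*K),np.uint8)
    c,sn=np.cos(yaw),np.sin(yaw)
    for i,P in enumerate(parts):
        W=np.c_[P[:,0]*c-P[:,1]*sn,P[:,0]*sn+P[:,1]*c,P[:,2]]+pos
        q=W@np.array(s['R']).T+np.array(s['t'])
        uv=np.c_[s['fx']*q[:,0]/q[:,2]+s['cx'],s['fy']*q[:,1]/q[:,2]+s['cy']]
        uv=((uv-[u0,v0]+.5)*K-.5)
        h=cv2.convexHull(np.round(uv*16).astype(np.int32))
        cv2.fillConvexPoly(L,h,i+1,shift=4)
    return L
def cost(p,s,parts,z,box,full=False,mask=None):
    L=labels(s,parts,np.array([p[0],p[1],z]),p[2],box); n=len(parts)+1
    h,w=L.shape
    A=np.stack([cv2.GaussianBlur((L==i).astype(np.float32).reshape(h//K,K,w//K,K).mean((1,3)),(0,0),0.5).ravel() for i in range(n)],1)
    u0,v0,u1,v1=box; I=s['img'][v0:v1,u0:u1].reshape(-1,3).astype(float)
    if mask is not None: A=A[mask.ravel()];I=I[mask.ravel()]
    C,_,_,_=np.linalg.lstsq(np.c_[A]+0,I,rcond=None)
    e=((A@C-I)**2).sum()
    return (e,C,L) if full else e
def fit(s,parts,z,box,x0,mask=None,yr=0.5):
    best=None
    for dy in np.linspace(-yr,yr,9):
        m=minimize(cost,[x0[0],x0[1],x0[2]+dy],args=(s,parts,z,box,False,mask),method='Nelder-Mead',options=dict(initial_simplex=np.array([x0[0],x0[1],x0[2]+dy])+np.array([[0,0,0],[3,0,0],[0,3,0],[0,0,.15]]),xatol=.02,fatol=1))
        if best is None or m.fun<best.fun: best=m
    return best.x,best.fun
E
cat > run1.py <<'E'
from fit import *
s=dict(load('top0'))
k,e=fit(s,knob(),0,(355,200,381,225),(532,-156,.5)); print('knob',k,np.degrees(k[2]),e)
vv,uu=np.mgrid[195:217,285:308]
m=np.hypot(uu-295.3,vv-204)<8.2
a,e=fit(s,shaft(),56,(285,195,308,217),(547,40,.4),m); print('shaft',a,np.degrees(a[2]),e)
print(cost(a,s,shaft(),56,(285,195,308,217),True,m)[1].round())
print(cost(k,s,knob(),0,(355,200,381,225),True)[1].round())
E
python3 run1.py
```

```text
knob [ 5.35223384e+02 -1.59180113e+02  4.67584366e-01] 26.790610745304004 225685.5724841104
shaft [5.49793030e+02 4.27570154e+01 3.65626130e-01] 20.948834143210913 147092.0871016567
[[ 74.  74.  75.]
 [237. 240. 244.]
 [105. 108. 108.]
 [194. 196. 195.]
 [100.  79.  40.]
 [231. 182.  77.]]
[[179. 175. 164.]
 [ 91.  88.  81.]
 [ 50.  48.  48.]
 [ 18.  18.  17.]
 [ 54.  54.  53.]
 [211. 210. 208.]]
```

Knob: (535.2, -159.2), yaw 26.8°. Shaft: (549.8, 42.8), yaw 20.9°. Both agree with the unit's geometry and the reach. I'll move above the knob with a narrowed jaw so it clears the small knob.

```bash
python3 -m inch '[[25,35,0,0,0,1],[25,35,0,0,0,1],[25,35,0,0,0,1],[25,35,0,0,0,1],[25,35,0,0,0,0.6],[25,35,0,0,0,0],[25,35,0,0,0,0],[25,35,-8,0,0,0],[25,35,-8,0,0,0],[25,35,-10,0,0,0],[25,35,-10,0,0,0],[20,28,-10,0,0,0]]' -0.13
python3 - <<'E'
from h import *
from scipy.spatial.transform import Rotation as Ro
st=r.get_state(); q=st['ee_rot']; R=Ro.from_quat([q[1],q[2],q[3],q[0]]).as_matrix()
print(st['ee_pos'],st['t'],R.round(3),np.degrees(np.arctan2(R[1,0],R[0,0])))
E
```

```text
t: 1.1
ee_pos: [512.9, -177.3, 188.5]
ee_rot: [0.002, 0.848, -0.53, -0.002]
force: [1.1, 0.4, -0.4]
finger_gap: 40.0
[ 512.85419992 -177.30505515  188.45407782] 1.1 [[ 0.438 -0.899 -0.005]
 [-0.899 -0.438 -0.002]
 [-0.001  0.005 -1.   ]] -64.05339580423853
```

```bash
python3 -m inch '[[20,16,-28,0,0,0.8],[2,2,-28,0,0,0],[0,0,-20,0,0,0],[0,0,0,0,0,0]]'
python3 - <<'E'
from h import *
from scipy.spatial.transform import Rotation as Ro
st=r.get_state(); q=st['ee_rot']; R=Ro.from_quat([q[1],q[2],q[3],q[0]]).as_matrix()
print(st['ee_pos'],st['t'],R[:,2].round(4),np.degrees(np.arctan2(R[1,0],R[0,0])))
snap('top','t1');snap('side','s1');crop('side' and 's1',300,150,440,270,5,'s1c');crop('t1',330,170,430,260,7,'t1c')
E
```

```text
t: 1.43
ee_pos: [540.6, -145.7, 108.3]
ee_rot: [-0.001, 0.856, -0.518, -0.002]
force: [-1.0, 0.4, -0.3]
finger_gap: 39.9
[ 540.63864359 -145.71079012  108.26121828] 1.4333 [-0.0024  0.0034 -1.    ] -62.33803248403445
```

View pics/s1c.png

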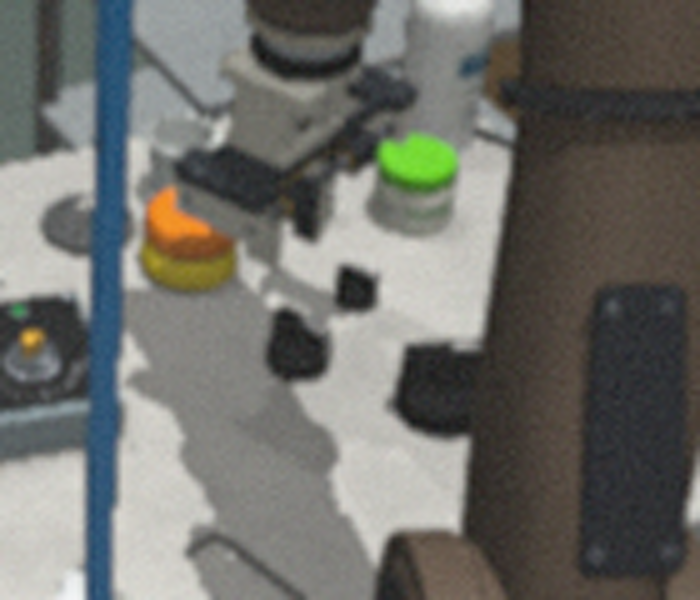

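View pics/t1c.png

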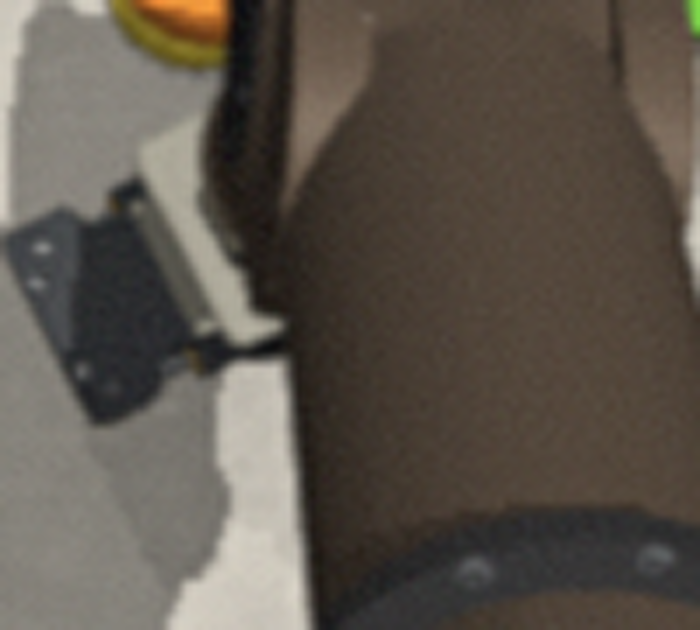

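The side view shows the gripper above and left of the knob at about (300,345 in the crop). The arm hides the knob in the top view. I'll correct for the overshoot, then descend.

```bash
cat > st.py <<'E'
from h import *
from scipy.spatial.transform import Rotation as Ro
st=r.get_state(); q=st['ee_rot']; R=Ro.from_quat([q[1],q[2],q[3],q[0]]).as_matrix()
print(st['ee_pos'].round(2),round(float(st['t']),2),R[:,2].round(4),np.degrees(np.arctan2(R[1,0],R[0,0])).round(2),'F',st['force'].round(2),'M',st['moment'].round(3),st['finger_gap'])
E
python3 -m inch '[[-5,-13,0,0,0,-0.8],[0,0,0,0,0,0],[0,0,0,0,0,0]]'; python3 st.py
```

```text
t: 1.78
ee_pos: [537.4, -163.9, 115.3]
ee_rot: [-0.001, 0.85, -0.526, 0.002]
force: [-0.9, 0.9, 0.2]
finger_gap: 39.8
[ 537.38 -163.88  115.33] 1.78 [ 5.3e-03  1.0e-04 -1.0e+00] -63.49 F [-0.95  0.88  0.17] M [ 0.02  -0.068  0.026] 39.82725721379434
```

```bash
python3 -m inch '[[-1,3,-12,0,0.2,0.2],[-1,2,-14,0,0,0],[0,0,-14,0,0,0],[0,0,-10,0,0,0]]'; python3 st.py
```

```text
t: 2.12
ee_pos: [537.8, -162.3, 68.2]
ee_rot: [-0.002, 0.85, -0.527, 0.006]
force: [-0.2, 0.1, -0.4]
finger_gap: 40.1
[ 537.79 -162.35   68.15] 2.12 [ 0.0123 -0.0036 -0.9999] -63.6 F [-0.17  0.1  -0.38] M [ 0.098  0.063 -0.048] 40.11836343579318
```

```bash
python3 -m inch '[[-2.5,3,-9,0.2,0.7,0.3],[-1,1,-9,0,0.1,0],[0,0,-6,0,0,0],[0,0,-4,0,0,0]]'; python3 st.py
```

```text
t: 2.45
ee_pos: [533.1, -157.7, 36.5]
ee_rot: [0.001, 0.851, -0.525, -0.002]
force: [-0.1, -0.2, -0.2]
finger_gap: 39.9
[ 533.05 -157.74   36.46] 2.45 [-4.8e-03  8.0e-04 -1.0e+00] -63.28 F [-0.15 -0.16 -0.18] M [-0.038 -0.046  0.004] 39.94548620968934
```

```bash
python3 -m inch '[[2,-1.5,-4,0,-0.2,0],[0,0,-2,0,0,0],[0,0,-1,0,0,0],[0,0,0,0,0,0]]'; python3 st.py
```

```text
t: 2.78
ee_pos: [535.3, -159.3, 28.0]
ee_rot: [-0.0, 0.851, -0.524, -0.001]
force: [-0.5, 0.0, -0.2]
finger_gap: 40.0
[ 535.35 -159.27   28.02] 2.78 [-1.5e-03  9.0e-04 -1.0e+00] -63.26 F [-0.49  0.03 -0.18] M [ 0.028 -0.078  0.018] 40.0157105467903
```

```bash
python3 -m inch '[[0,0,0,0,0,0],[0,0,0,0,0,0],[0,0,0,0,0,0],[0,0,0,0,0,0],[0,0,0,0,0,0],[0,0,0,0,0,0]]' -1; python3 st.py; python3 -c "
from h import *
s=snap('side','s2');crop('s2',320,150,420,250,6,'s2c')"
```

```text
t: 3.28
ee_pos: [536.4, -159.7, 29.5]
ee_rot: [-0.0, 0.851, -0.525, 0.0]
force: [0.3, 0.4, -0.7]
finger_gap: 13.9
[ 536.42 -159.69   29.48] 3.28 [ 1.2e-03  2.0e-04 -1.0e+00] -63.28 F [ 0.3   0.39 -0.74] M [ 0.008 -0.021 -0.002] 13.928183368613544
```

View pics/s2c.png

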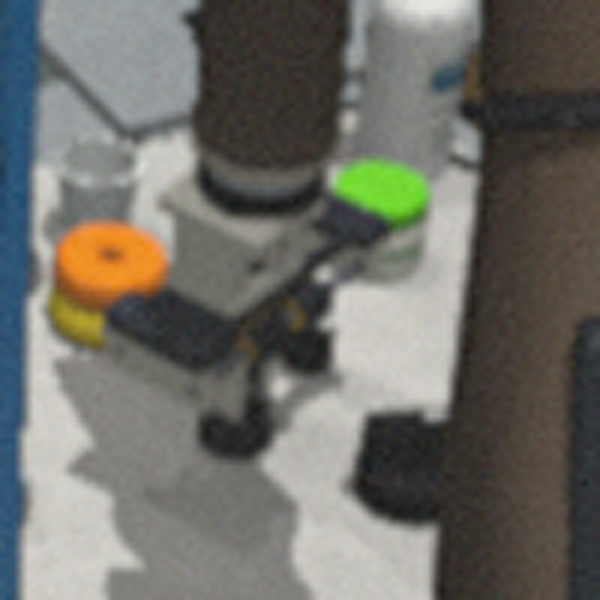

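Gripped: the gap is 13.9 mm on the 14 mm bar. I'll lift and carry it.

```bash
python3 -m inch '[[0,0,15,0,0,0],[0,0,25,0,0,0],[0,0,25,0,0,0],[0,10,20,0,0,-1],[1,20,10,0,0,-1],[2,25,0,0,0,-1],[2,25,0,0,0,-1],[2,25,0,0,0,-1],[2,20,0,0,0,0],[2,12,0,0,0,0],[1,8,0,0,0,0],[0,4,0,0,0,0]]'; python3 st.py
```

```text
t: 4.33
ee_pos: [545.0, -6.3, 128.6]
ee_rot: [-0.0, 0.825, -0.565, -0.001]
force: [0.6, -1.3, -0.4]
finger_gap: 13.9
[545.04  -6.3  128.64] 4.33 [-0.0015  0.0011 -1.    ] -68.85 F [ 0.56 -1.34 -0.38] M [-0.009  0.038 -0.002] 13.858337868760339
```

```bash
python3 -m inch '[[1,14,0,0,0,-0.1],[2,14,0,0,0,0],[1,10,0,0,0,0],[0,4,0,0,0,0],[0,1,0,0,0,0]]'; python3 st.py
```

```text
t: 4.75
ee_pos: [548.4, 35.7, 128.0]
ee_rot: [0.001, 0.824, -0.567, -0.001]
force: [-0.5, -0.2, -1.3]
finger_gap: 13.9
[548.36  35.68 127.99] 4.75 [-3.3e-03 -8.0e-04 -1.0e+00] -69.11 F [-0.49 -0.16 -1.26] M [0.024 0.    0.   ] 13.933433803350953
```

```bash
python3 -m inch '[[1.5,5,-3,0,-0.2,0],[0,1,-2,0,0,0],[0,0,-1,0,0,0],[0,0,0,0,0,0]]'; python3 st.py;  python3 -c "
from h import *
s=snap('side','s3');crop('s3',260,160,360,250,7,'s3c');s=snap('top','t3');crop('t3',250,150,350,240,7,'t3c')"; python3 st.py
```

```text
t: 5.08
ee_pos: [549.8, 39.6, 121.1]
ee_rot: [0.001, 0.823, -0.568, 0.001]
force: [-0.5, -0.5, -1.6]
finger_gap: 13.8
[549.79  39.55 121.08] 5.08 [ 0.     -0.0022 -1.    ] -69.26 F [-0.49 -0.54 -1.58] M [-0.009  0.055 -0.012] 13.758645125451277
[549.82  39.46 121.27] 5.18 [ 1.0e-04 -2.3e-03 -1.0e+00] -69.27 F [ 0.47 -0.05 -1.72] M [ 0.022 -0.005  0.055] 13.673074064573086
```

View pics/s3c.png

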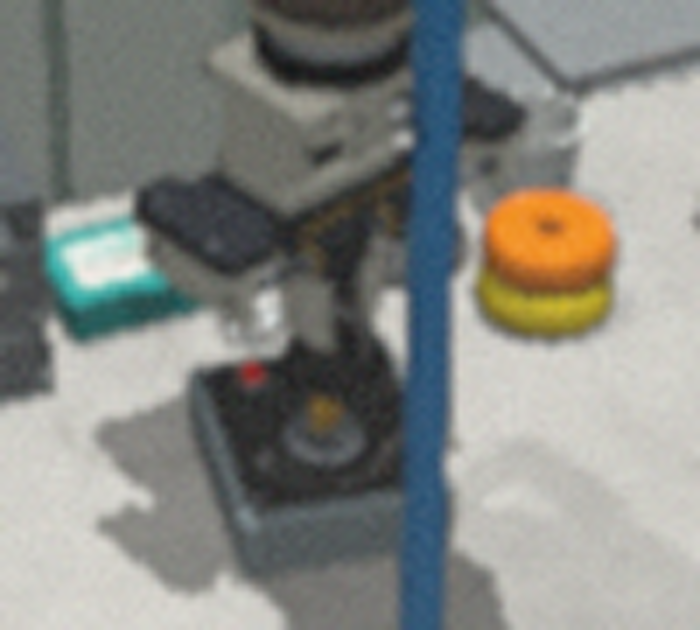

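View pics/t3c.png

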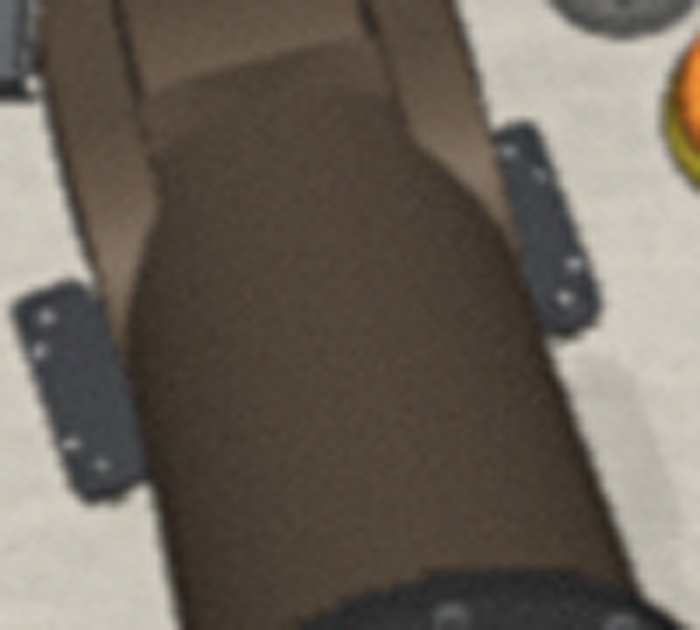

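```bash
cat > run2.py <<'E'
from fit import *
s=dict(load('side0')); t=dict(load('top0'))
for X in ((549.8,42.8,56),(535.2,-159.2,0)): print(proj(s,X))
u,v=map(int,proj(s,(535,-159,18)))
b=(u-14,v-14,u+15,v+13)
k,e=fit(s,knob(),0,b,(535,-159,.467),yr=.2); print('knob',k,np.degrees(k[2]),e)
u,v=map(int,proj(s,(550,43,60)))
b=(u-10,v-9,u+11,v+9); vv,uu=np.mgrid[b[1]:b[3],b[0]:b[2]]; m=np.hypot(uu-u,(vv-v)*1.2)<8
for tag in ('side0','s1'):
  a,e=fit(dict(load(tag)),shaft(),56,b,(550,43,.365),m,yr=.2); print('shaft',a,np.degrees(a[2]),e)
E
python3 run2.py
python3 -c "
from h import *
im=cv2.imread('pics/s3.png')[205:235,290:325]; im=np.clip(im.astype(float)*2.5,0,255).astype(np.uint8); cv2.imwrite('pics/s3d.png',cv2.resize(im,None,fx=18,fy=18,interpolation=cv2.INTER_CUBIC))"
```

```text
(np.float64(306.47399832803603), np.float64(221.06898607275141))
(np.float64(359.11027273379443), np.float64(222.84373506448821))
knob [ 5.40697921e+02 -1.62027027e+02  2.31026590e-01] 13.23684857984172 2870210.1315795723
shaft [5.53644522e+02 4.27997024e+01 5.34346700e-01] 30.615810709509596 56121.71252581726
shaft [5.53668591e+02 4.27108574e+01 4.41347079e-01] 25.287324921776975 62962.79686871976
```

View pics/s3d.png

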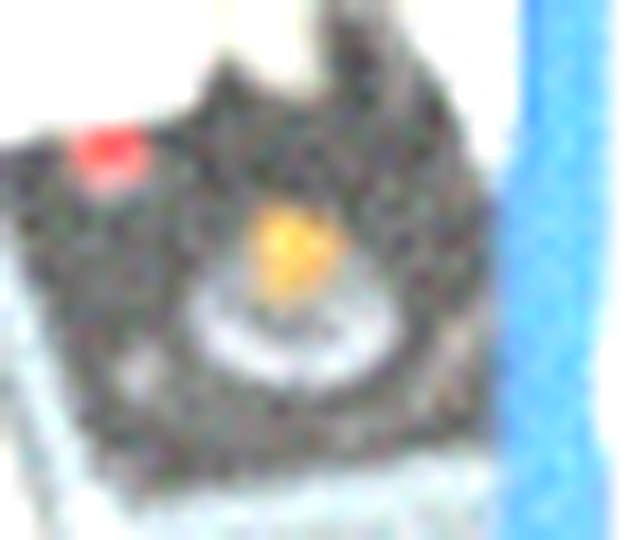

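```bash
python3 -m inch '[[0.5,2.5,-5,-0.1,0,0.2],[0,0.8,-5,0,0,0],[0,0,-3,0,0,0],[0,0,-2,0,0,0]]'; python3 st.py
```

```text
t: 5.52
ee_pos: [550.8, 42.3, 105.4]
ee_rot: [0.001, 0.824, -0.567, 0.002]
force: [-0.2, -0.1, -1.2]
finger_gap: 13.9
[550.81  42.3  105.37] 5.52 [ 0.0012 -0.0043 -1.    ] -69.12 F [-0.23 -0.13 -1.18] M [ 0.041 -0.     0.021] 13.919067500076286
```

```bash
python3 -m inch '[[-0.4,0.4,-2.5,0.25,0.05,0],[0,0,-2,0,0,0],[0,0,-2,0,0,0],[0,0,-1,0,0,0]]'; python3 st.py
```

```text
t: 5.85
ee_pos: [550.2, 42.6, 96.5]
ee_rot: [-0.0, 0.824, -0.567, -0.0]
force: [0.8, -0.1, 1.2]
finger_gap: 13.8
[550.24  42.63  96.47] 5.85 [-4.e-04  4.e-04 -1.e+00] -69.12 F [ 0.8  -0.09  1.22] M [-0.143 -0.181 -0.025] 13.761603448645857
```

```bash
python3 -m inch '[[0,0,-1.5,0,0,0],[0,0,-1.5,0,0,0],[0,0,-1,0,0,0]]'; python3 st.py
```

```text
t: 6.1
ee_pos: [551.3, 42.3, 92.7]
ee_rot: [-0.001, 0.823, -0.567, 0.001]
force: [-0.6, 0.2, -0.4]
finger_gap: 14.1
[551.33  42.34  92.74] 6.1 [ 1.8e-03  3.0e-04 -1.0e+00] -69.14 F [-0.56  0.21 -0.38] M [-0.028  0.01   0.057] 14.07124652655923
```

Force is near free, so it appears to be sliding on. Continuing down.

```bash
python3 -m inch '[[-0.3,0,-2,0,0,0],[0,0,-2,0,0,0],[0,0,-1.5,0,0,0],[0,0,-1,0,0,0]]'; python3 st.py
```

```text
t: 6.43
ee_pos: [551.3, 42.3, 85.6]
ee_rot: [-0.001, 0.823, -0.567, 0.001]
force: [1.3, -0.4, -1.0]
finger_gap: 13.8
[551.26  42.29  85.64] 6.43 [ 2.4e-03  3.0e-04 -1.0e+00] -69.15 F [ 1.32 -0.41 -0.96] M [-0.137 -0.184  0.016] 13.804027065162009
```

```bash
python3 -c "
from h import *
s=snap('side','s4')
im=cv2.imread('pics/s4.png')[195:240,285:330]; im=np.clip(im.astype(float)*2,0,255).astype(np.uint8); cv2.imwrite('pics/s4d.png',cv2.resize(im,None,fx=13,fy=13,interpolation=cv2.INTER_CUBIC))"
```

```text
(no output)
```

View pics/s4d.png

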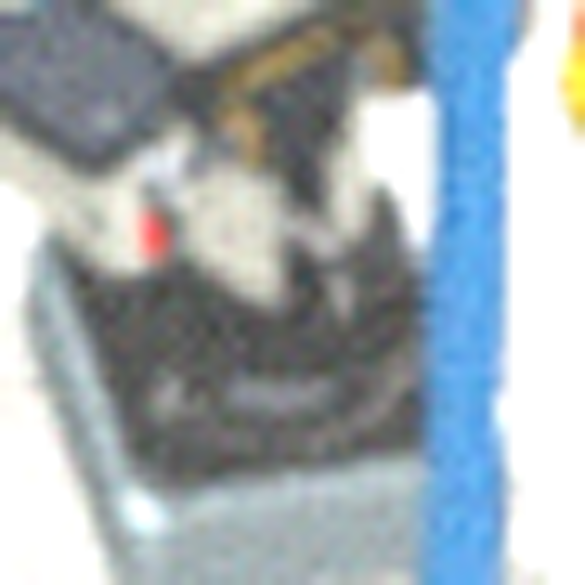

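The enhanced crop shows the knob lowered over the shaft, with a sliver of collar still visible at about (280,385). Now pressing.

```bash
python3 -m inch '[[-0.3,0,-1.5,0,0,0],[0,0,-1.5,0,0,0],[0,0,-1.5,0,0,0]]'; python3 st.py; python3 -m inch '[[0,0,-1.5,0,0,0],[0,0,-1.5,0,0,0]]'; python3 st.py
```

```text
t: 6.73
ee_pos: [551.3, 42.3, 81.3]
ee_rot: [-0.001, 0.823, -0.568, 0.001]
force: [-1.4, -0.5, 3.9]
finger_gap: 13.4
[551.3   42.27  81.35] 6.73 [ 3.2e-03  3.0e-04 -1.0e+00] -69.16 F [-1.36 -0.54  3.86] M [-0.187  0.175  0.004] 13.386618626168836
t: 6.9
ee_pos: [551.5, 42.3, 78.9]
ee_rot: [-0.001, 0.823, -0.568, 0.001]
force: [-6.4, -1.2, 27.6]
finger_gap: 13.9
[551.49  42.31  78.87] 6.9 [ 3.8e-03  3.0e-04 -1.0e+00] -69.16 F [-6.4  -1.23 27.61] M [-0.374  1.596  0.002] 13.868220807865207
```

```bash
python3 -m inch '[[-0.4,0,-1,0,0,0],[-0.2,0,-1,0,0,0],[0,0,-1,0,0,0]]'; python3 st.py; python3 -c "
from h import *
s=snap('side','s5')
im=cv2.imread('pics/s5.png')[185:245,270:330]; im=np.clip(im.astype(float)*2,0,255).astype(np.uint8); cv2.imwrite('pics/s5d.png',cv2.resize(im,None,fx=10,fy=10,interpolation=cv2.INTER_CUBIC))";python3 st.py
```

```text
t: 7.15
ee_pos: [551.4, 42.3, 79.1]
ee_rot: [-0.002, 0.823, -0.568, 0.002]
force: [-4.9, -0.5, 15.3]
finger_gap: 13.8
[551.42  42.33  79.09] 7.15 [ 5.9e-03 -2.0e-04 -1.0e+00] -69.17 F [-4.93 -0.5  15.3 ] M [-0.288  1.146 -0.054] 13.767157190737144
[551.4   42.31  79.1 ] 7.2 [ 5.9e-03 -2.0e-04 -1.0e+00] -69.17 F [-5.08 -1.08 16.15] M [-0.314  1.053  0.014] 13.777249413451354
```

View pics/s5d.png

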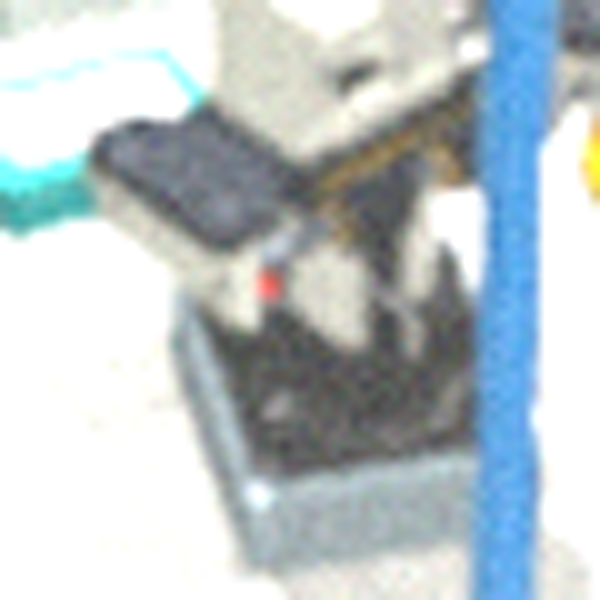

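Force holds at 16 N, above the 7.7 N maximum of the spring, and z is steady at 79.1. That puts the underside at about 50 mm, which is home minus 6 mm. In the crop the collar is hidden under the knob. Handing in.

```bash
python3 -c "
from h import *
print(workorder.hand_in())"; python3 st.py
```

```text
the job is handed in; nothing more can be done
None
the job is handed in; nothing more can be done
```

I picked up the middle-sized knob by its bar, turned it about 6° to match the shaft's flat, and slid it onto the shaft. I then pressed it down to the stop and handed in at about 7.2 s with the gripper still holding it.

**Last checks:**
- **Press:** the tool was steady at z = 79.1 mm with about 16 N upward, more than the spring's 7.7 N, so it was on the stop. It had gone on with almost no force down to z = 85.6 mm. From the grasp height, I work out the knob's underside at about 50 mm, which is the collar's height when fully pressed.
- **Grip:** the finger gap was 13.8 mm on the 14 mm bar. Tool tilt was about 0.006 rad, and the jaw direction matched the shaft's measured yaw to within about 0.1°.
- **Bystanders:** I saw no contact with any of them. I did not measure their positions again at the end.

**What disagreed or could not be checked:**
- **Side-camera fits:** the side camera put the shaft about 4 mm further out in x than the top camera, and its yaw readings were 25–31° against 21°. Its fit of the loose knob was poor. I used the top camera's values.
- **Sideways load:** about 5 N sideways and 1.1 N m remained on the tool at the end, consistent with being about 1 mm off along the bar.
- **Fully home:** the knob is black on a black panel and the arm blocked the top view, so this rests on height and force rather than a clear picture.

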